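Third hand at the swing arm: snap the nut cover shut, then press the foot onto the clip

TASK

First press the black hinged cover on the swing arm's end clip down until its catch holds it shut by itself, and back off. Then take the tan plastic foot and, keeping it flat on the shelf, press its upright flange squarely and centrally against the clip's sprung pad with about 10 newtons, so that the pad's face stands at the middle of the yellow stripes, never ramming the pad all the way in. Keep the push steady for four seconds for a colleague who will drive the screws and finish while still holding it there, leaving the microphone, cradle, wrenches and screw tin undisturbed.

Things in the scene. Friction and masses are not known exactly. Their poses are not given: they have to be found in the camera images.
- clip: Fixed steel end clip of a folded swing arm. Origin on the shelf, under the middle of the unpressed pad's front face; x is the press direction (roughly away from the robot), y along the pad's width, z up. Pad x 0 to 8 mm, 60 wide, z 2 to 46. Nut pocket with the cover: x 46 to 112, 64 wide. Catch bar 8 mm thick at x 45, z 58. Folded arm behind x 130, up to 105 high, y -165 to +190.
- pad (a joint): How far the sprung pad is pushed in along the clip's +x, in m: 0 free, 0.030 at its hard stop. Spring of 700 N/m without preload, so 10 N is 0.0143; the yellow stripes cover 0.0085 to 0.020 (6 to 14 N). It springs back when released.
- pad_face (a point): Middle of the pad's front face, 22 mm above the shelf; it moves with the pad. Axes as the clip's.
- cover (a joint): Angle of the black nut cover, rad: 0 shut and level, starts open at 0.55 to 0.85, grows as it opens upward. A weak spring lifts it; pressed below about 0.1 the catch snaps over its free edge and holds it at about 0.01. The snap takes about 4 N at the free edge, 7 N at the orange patch.
- cover_press (a point): Point on the top of the cover, about the middle of its orange patch, 36 mm from the hinge; the cover is 60 mm wide, 6 mm thick, its free edge 65 mm from the hinge on the side towards the pad. When shut this point is at clip x 76 mm, y 0, 55 mm above the shelf.
- cover_hinge (a point): Middle of the cover's hinge line, at clip x 112 mm, 52 mm above the shelf; the hinge line runs along the clip's y.
- foot: Loose tan plastic foot, 150 to 310 g. Origin at the centre of its underside; x axis points to its upright flange. Base plate 70 mm (x) by 60 mm (y), 10 mm thick; flange 10 mm thick, 60 mm wide, 45 mm high at the +x end, its outer face at x 35 mm with two dark screw holes; a central upright rib, 16 mm thick (y), x from -31 to 25 mm, top 50 mm above the underside, good to grip from above.
- foot_face (a point): Middle of the flange's outer face, 22 mm above the underside; this face goes against the pad. Axes as the foot's.
- foot_grip (a point): Grip point in the rib, 5 mm behind the foot's centre, 36 mm above the underside; fingers close along the foot's y.
- mic: Gold-plated microphone, 48 mm thick, 190 mm long, lying in the black cradle; to be left alone. Origin under its middle.
- cradle: Black rubber cradle, 120 by 76 mm, 58 mm high; to be left alone. Origin at the centre of its underside.
- wrench_a: Aluminium hex wrench, L shape 90 by 28 mm, 8 mm thick, lying on the shelf at the clip's +y side; to be left alone. Origin at the middle of its long leg, on the shelf.
- wrench_b: Aluminium hex wrench, L shape 75 by 28 mm, 8 mm thick, lying at the clip's -y side; to be left alone. Origin at the middle of its long leg, on the shelf.
- tin: Open aluminium tin with screws, 100 by 80 mm, 30 mm high; to be left alone. Origin at the centre of its underside.
- stripe (a point): Middle of the yellow stripe on top of the side rail at the clip's +y side (its twin is on the -y rail): clip x 14.3, y 46, z 30 mm. The rails run from clip x 4 to 64 mm, 30 mm high, inner faces 41 mm and outer faces 51 mm from the middle; each stripe spans clip x 8.5 to 20 mm.
Things that resemble listed ones, but are neither listed nor needed, are in the scene too. Several things have the shape of the foot; the one meant has the colours described above.

How it is judged:
On the way, in this order (a step that is already met when the one before it is completed fails the run):
1. the cover is shut and its catch holds it with the robot off the clip, the pad not yet pressed (value of joint cover below 0.06 rad and contact force between each of the arm, the fingers and clip below 0.3 N and value of joint pad below 0.004 m), for 0.2 s.
2. the foot is pressed squarely on the pad within the band for 2.5 seconds (value of joint cover below 0.06 rad and value of joint pad between 0.0085 and 0.02 m and contact force between foot and clip between 5 and 18 N and contact force between the fingers and clip below 0.5 N and contact force between the fingers and foot above 2 N and y of foot_face in the frame of pad_face between -0.007 and 0.007 m and x of foot_face in the frame of pad_face above -0.004 m and angle between the x axis of foot and the x axis of clip, either way round below 0.08 rad and angle between foot's own z axis and vertical below 0.08 rad and height (world z) of foot below 0.006 m and linear speed of foot below 0.01 m/s), for 2.5 s.
At the end, for the whole second after the job is handed in: Cover latched (below 0.06 rad); fingers hold the resting foot: at most 6 mm off the shelf, upright and square within 0.08 rad, centred within 7 mm, flange on the pad, pad pushed in 8.5 to 20 mm (6 to 14 N), contact force 5 to 18 N, no finger on the clip (all of step 2); the arm keeps its last pose, push and grip.
It fails at once if the pad is rammed to its stop (value of joint pad above 0.028 m).
It fails at once if the foot is tipped over (angle between foot's own z axis and vertical above 0.6 rad).
It fails at once if a bystander is disturbed (moved more than 30 mm) (distance of any of mic, cradle, wrench_a, wrench_b, tin from where it was at the start of the episode above 0.03 m).
It also fails if it takes over 64 s, if anything falls off the work surface, if the arm or the gripper's body presses on something with over 40 N, if the wrist force passes 120 N, or if a joint passes its speed limit or range.

ROBOT

A 6-joint arm with a two-finger parallel gripper is mounted at the origin on the work surface. World frame = base frame: x ahead of the robot, y to its left, z up, the work surface at z = 0. Lengths are in m, angles in rad, forces in N, time in s.
With the tool pointing down it reaches from about 0.4 to 0.825 m from the base axis. Payload 7 kg.
Tool frame: the origin (TCP) lies between the finger pads; the fingertips stand ahead of it and the grasp point (between the pads) lies 3 mm ahead of it (manip.nose_length is the z of the fingertips in the tool frame, in m); z points along the fingers, y is the line along which they close (so a half turn about z gives the same grasp; the last joint's range is limited). The gripper opens to 85 mm and grips with 20 to 120 N. Pads are 22 mm wide; open, the fingers measure 114 mm over their backs; the gripper's body (76 mm by 85 mm) begins 54 mm behind the grasp point. The pads swing forward as they close: fully open they stand 13 mm farther back than shut.
Start: joints at [-0.845, 0.359, 0.012, 0, -1.224, -0.288], TCP at [0.286, -0.611, 0.253] pointing down, gripper open.
Joint ranges: [-3.07, 3.07], [-1.43, 2.12], [-1.02, 1.25], [-3.03, 1.67], [-3.05, -0], [-3.03, 3.03]. Speed limits (rad/s): [2.39, 2.39, 3.01, 3.14, 3.14, 3.14].

INTERFACE

Orientations are given as a unit quaternion [w, x, y, z].
In Python, from rig import sensors, viewer, manip gives the robot as it stands. The module is installed in compiled form; this text tells all that it offers.
- The arm moves only by the tool play_rows, never from a script. Its argument "motion" is a list of rows, each a list of 7 numbers: the shift along the tool's x, y, z in mm, then the turn, a rotation vector about the tool's x, y, z in rad, then the closure, from 0 (fully open) to 1 (shut). In form: [[tx, ty, tz, wx, wy, wz, jaw], ...]. A call has 1 to 20 rows; each row is the pose to reach, as a shift and turn from the pose commanded when the call began, along the tool's axes at that moment; what a row does not reach only later rows make up. A row lasts 1/10 s, in which the tool goes at most 50 mm and 8.59 degrees, less where a joint would pass 70% of its speed; a pose out of reach is approached as far as the arm can. A call with a gripper value outside its range is refused whole. The fingers move at their own pace and stop on an object; the grip force is fixed at half the most. Time passes only in rows, so rows that repeat a pose let the fingers close. It gives the time, the measured TCP pose, the force, the opening and the grip force at its end, in the units of the state.
- sensors.read_state(): the state, without advancing time (a new reading comes with each control period).
- viewer.get_image(name): name is "scene" or "top" or "wrist"; returns the picture (480x640x3 uint8, red, green, blue); there is no depth.
- viewer.camera_model(name): a dict with "mtx" (3x3 intrinsics, pixels), "R" (3x3) and "t" (3): a world point X has camera coordinates R X + t. Camera axes: x right, y down, z forward; pixel columns grow to the right and rows downward; lengths in m; the calibration is good to about 2 mm. A picture is of the moment at which its call begins: read the wrist's pose just before it. camera_model takes no time and is no camera call; for the wrist camera it gives the pose at the moment of the call.
- manip.finish_job(): hands the job in; it is judged then, once.
The state is a dict: "clock": time; "joint_positions": joint angles; "qvel": joint speeds; "joint_torque": joint torques, N m; "tool_pos": TCP position; "eef_rot": TCP orientation; "wrist_force": force on the tool from outside, world axes, zero at the start; "wrist_torque": the same for the moment, N m; "width": finger opening in m; "grip_force": force on a finger pad.
Only numpy, scipy, OpenCV 4.12 (cv2) and the standard library are available. Lean on these libraries where they do the work, as an engineer would, in place of code of your own. Each camera call takes 0.05 s, during which the arm holds its last target. There are 200 camera calls.

## Working session

There is one attempt and no reset: what is moved stays moved. The work goes in short steps, Python scripts to look and compute and a tool call to move; the robot and the scene stay as the last step left them, time stands still between calls to the robot, and variables do not carry over. Pictures are saved under pics/ and viewed, at most 10 in all, crops included, and the job is handed in when it is done.

Besides the shell and the picture viewer there is one more tool, called as name(argument=value, ...) on one line, values as JSON. play_rows: Moves the arm, as the interface text tells. Its arguments: {"type":"object","properties":{"motion":{"type":"array","items":{"type":"array","items":{"type":"number"}}}},"required":["motion"]}

```bash
mkdir -p pics; cat > h.py <<'E'
import numpy as np,cv2
from rig import sensors,viewer,manip
def ray(cam,uv,z):
    m=cam;d=m["R"].T@np.linalg.inv(m["mtx"])@np.array([uv[0],uv[1],1.]);o=-m["R"].T@m["t"]
    return o+d*(z-o[2])/d[2]
def proj(m,X):
    c=m["R"]@np.array(X,float)+m["t"];p=m["mtx"]@c;return p[:2]/p[2]
E
python3 - <<'E'
from h import *
s=sensors.read_state();print(s,manip.nose_length)
for n in ["scene","top"]:
    im=viewer.get_image(n);cv2.imwrite(f"pics/{n}.png",im[:,:,::-1])
    m=viewer.camera_model(n);print(n,m,-m["R"].T@m["t"])
E
```

```text
{'clock': 0.0, 'joint_positions': array([-8.44917320e-01,  3.59328954e-01,  1.10447024e-02, -3.51708972e-04,
       -1.22407174e+00, -2.88153602e-01]), 'qvel': array([ 1.00468975e-03,  2.93134053e-04, -8.37909466e-05, -3.62720842e-04,
        7.40287935e-04,  2.88586419e-04]), 'joint_torque': array([ 2.72316684e-03, -5.83320129e+01,  2.93420613e+01,  6.93663374e+00,
       -6.15420722e-03,  2.16611437e-05]), 'tool_pos': array([ 0.28594126, -0.61094922,  0.25239466]), 'eef_rot': array([-2.34120974e-04, -2.17061068e-01,  9.76157701e-01,  7.62011562e-04]), 'wrist_force': array([-0.60503528, -0.2796358 ,  0.93377152]), 'wrist_torque': array([-0.01856015,  0.08023806,  0.02696351]), 'grip_force': 0.0, 'width': 0.08524559691971129} 0.022
scene {'mtx': array([[622.446932  ,   0.        , 312.67803199],
       [  0.        , 622.446932  , 248.08203183],
       [  0.        ,   0.        ,   1.        ]]), 'R': array([[ 0.72857938,  0.68486975,  0.01120335],
       [ 0.5330796 , -0.55667932, -0.63712971],
       [-0.43011419,  0.47017185, -0.77067517]]), 't': array([-0.39041094, -0.22525511,  1.70080275])} [ 1.13606367 -0.65768379  1.17162363]
top {'mtx': array([[457.74104135,   0.        , 314.6762648 ],
       [  0.        , 457.74104135, 248.23017162],
       [  0.        ,   0.        ,   1.        ]]), 'R': array([[-8.80990463e-03, -9.99960321e-01, -1.31956462e-03],
       [-9.97223475e-01,  8.88335858e-03, -7.39352933e-02],
       [ 7.39440818e-02,  6.64537937e-04, -9.97262168e-01]]), 't': array([0.00906434, 0.51876945, 0.8840888 ])} [0.4520358  0.00386805 0.92003565]
```

View pics/top.png

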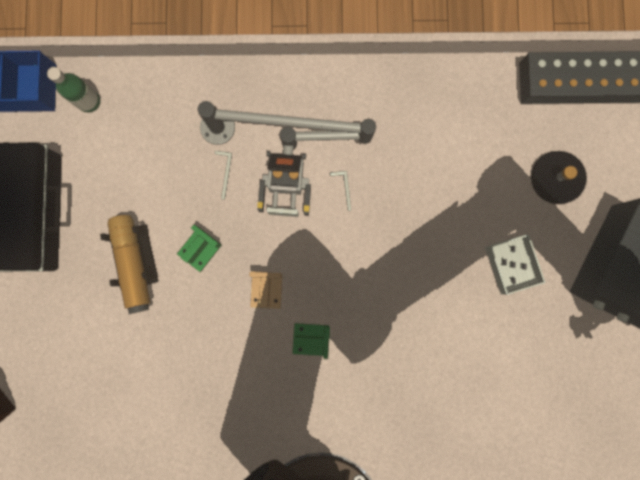

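View pics/scene.png

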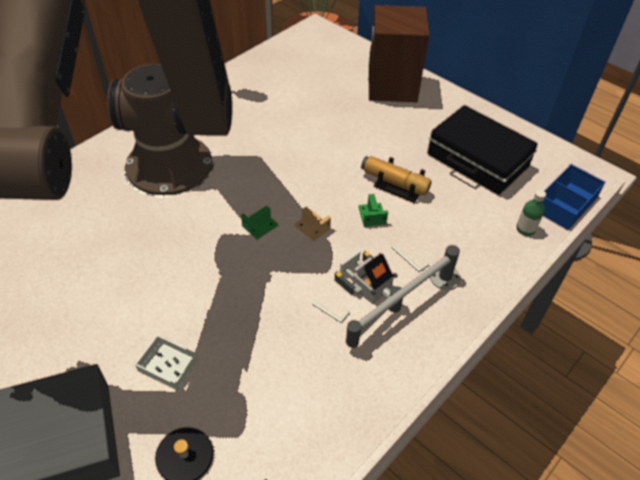

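Top view: foot-shaped candidates are the tan one at (266,290), the green at (198,248) and the dark green at (311,340), and the tan one matches. The clip is at (285,185), stripes at about (262,208) and (307,208), and the cover is open with its orange patch at (285,161). The scene view agrees: foot (313,222), cover (378,268).

```bash
python3 - <<'E'
from h import *
t=cv2.imread("pics/top.png");s=cv2.imread("pics/scene.png")
a=cv2.resize(t[140:320,225:345],None,fx=3.3,fy=3.3,interpolation=cv2.INTER_CUBIC)
b=cv2.resize(s[195:315,285:415],None,fx=3,fy=3.3,interpolation=cv2.INTER_CUBIC)
H=max(a.shape[0],b.shape[0]);o=np.zeros((H,a.shape[1]+b.shape[1],3),np.uint8);o[:a.shape[0],:a.shape[1]]=a;o[:b.shape[0],a.shape[1]:]=b
print(o.shape);cv2.imwrite("pics/c1.png",o)
for n,i in(("top",t),("scene",s)):
    m=viewer.camera_model(n)
    h=cv2.cvtColor(i,cv2.COLOR_BGR2HSV)
    for nm,lo,hi,z in(("yellow",(20,140,100),(32,255,255),.03),("orange",(2,170,100),(14,255,255),.08),("tan",(8,80,60),(20,190,255),.02)):
        k=cv2.inRange(h,lo,hi);_,_,st,c=cv2.connectedComponentsWithStats(k)
        for q,cc in zip(st[1:],c[1:]):
            if 8<q[4]<3000 and 150<q[0]<420 and 130<q[1]<330: print(n,nm,q,cc.round(1),ray(m,cc,z).round(4))
E
```

```text
(594, 786, 3)
top yellow [258 203   5   5  18] [259.7 204.8] [0.6044 0.1116 0.03  ]
top yellow [304 206   5   5  19] [305.8 207.9] [0.5975 0.0212 0.03  ]
top tan [275 157  20   9 153] [284.2 161. ] [0.6943 0.0639 0.02  ]
top tan [272 170  11   9  78] [277.2 173.4] [0.6693 0.0779 0.02  ]
top tan [288 171  11   9  77] [293.3 174.5] [0.6666 0.0458 0.02  ]
top tan [257 201   3   8  10] [257.5 203.9] [0.6081 0.1173 0.02  ]
top tan [ 249  271   33   38 1114] [265.5 289.3] [0.4389 0.1015 0.02  ]
scene yellow [364 252   5   4  16] [366.2 253.6] [0.6021 0.1141 0.03  ]
scene yellow [336 272   6   5  21] [338.2 274.1] [0.5945 0.0228 0.03  ]
scene orange [372 263  13  15 111] [378.6 270.3] [0.6759 0.0627 0.08  ]
scene tan [199 142  10  11  60] [202.4 147.9] [0.0276 0.0956 0.02  ]
scene tan [ 364  156   67   40 1193] [397.2 174.8] [0.4826 0.3855 0.02  ]
scene tan [166 183  20   9  98] [175.  187.1] [ 0.0934 -0.0528  0.02  ]
scene tan [294 208  37  33 707] [312.5 224.1] [0.4402 0.1008 0.02  ]
scene tan [364 277   8   9  46] [367.8 281.2] [0.6528 0.0604 0.02  ]
```

View pics/c1.png

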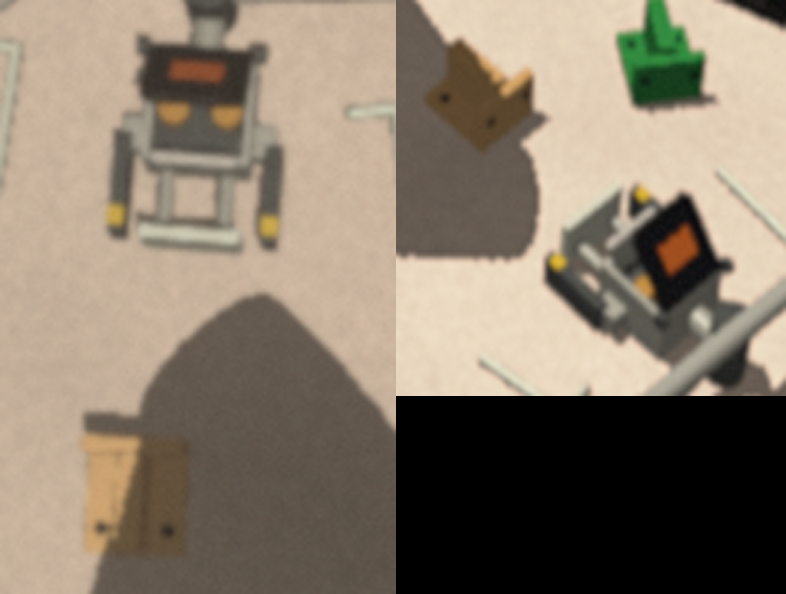

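The crop shows the tan foot with its flange on the far side, facing the clip. The rib runs along clip x, and the clip's yaw is about -0.08. I'll move above the clip with the jaws closed.

play_rows(motion=[[-50,92,-40,0,0,0,1],[-102,185,-48,0,0,0,1],[-102,185,-48,0,0,0,1],[-102,185,-48,0,0,0,1],[-102,185,-48,0,0,0,1],[-572,482,-18,0,0,0.518,1],[-572,482,-18,0,0,0.518,1],[-572,482,-18,0,0,0.518,1],[-572,482,-18,0,0,0.518,1],[-572,482,-18,0,0,0.518,1],[-572,482,-18,0,0,0.518,1],[-572,482,-18,0,0,0.518,1],[-572,482,-18,0,0,0.518,1],[-572,482,-18,0,0,0.518,1],[-572,482,-18,0,0,0.518,1],[-572,482,-18,0,0,0.518,1],[-572,482,-18,0,0,0.518,1],[-572,482,-18,0,0,0.518,1],[-572,482,-18,0,0,0.518,1],[-572,482,-18,0,0,0.518,1]])

```text
clock: 2.1
tool_pos: [0.5993, 0.0671, 0.2711]
eef_rot: [-0.0, 0.04, 0.999, -0.0]
wrist_force: [1.0, 0.3, -0.4]
width: 0.0003
grip_force: 0.0
```

```bash
python3 - <<'E'
from h import *
m=viewer.camera_model("wrist");print(m,-m["R"].T@m["t"])
s=sensors.read_state();print(s['clock'],s['tool_pos'],s['eef_rot'])
i=viewer.get_image("wrist")[:,:,::-1];cv2.imwrite("pics/w1.png",i)
h=cv2.cvtColor(i,cv2.COLOR_BGR2HSV)
for nm,lo,hi,z in(("yellow",(20,140,100),(32,255,255),.03),("orange",(2,170,80),(14,255,255),.08),("tan",(8,80,60),(20,190,255),.02)):
    k=cv2.inRange(h,lo,hi);_,_,st,c=cv2.connectedComponentsWithStats(k)
    for q,cc in zip(st[1:],c[1:]):
        if 100<q[4]: print(nm,q,cc.round(1),ray(m,cc,z).round(4))
E
```

```text
{'mtx': array([[381.88023167,   0.        , 321.68504458],
       [  0.        , 381.88023167, 239.19483813],
       [  0.        ,   0.        ,   1.        ]]), 'R': array([[ 8.20816192e-02,  9.96625609e-01, -4.97266913e-05],
       [ 9.50734580e-01, -7.82870890e-02,  2.99958148e-01],
       [ 2.98942079e-01, -2.46683274e-02, -9.53952361e-01]]), 't': array([-0.11620467, -0.6088444 ,  0.22037424])} [0.52250856 0.07358416 0.39284859]
2.1 [0.59932505 0.06713439 0.27113485] [-3.24874775e-04  4.02322818e-02  9.99190293e-01 -1.26799596e-04]
yellow [271 199  11  13 140] [276.  205.1] [0.5981 0.0229 0.03  ]
yellow [365 200  11  13 141] [370.  205.9] [0.6064 0.1137 0.03  ]
tan [ 314    0   76   64 2889] [357.3  33.7] [0.4539 0.1105 0.02  ]
tan [624   0  16  16 213] [631.6   6.6] [0.4525 0.3464 0.02  ]
tan [627  32  13  94 908] [634.4  74.8] [0.5077 0.3576 0.02  ]
tan [634 143   6  21 105] [636.7 151.8] [0.5769 0.3709 0.02  ]
tan [297 260  20  21 346] [306.3 270. ] [0.6719 0.0451 0.02  ]
tan [329 260  19  21 327] [338.1 269.9] [0.6745 0.0784 0.02  ]
```

View pics/w1.png

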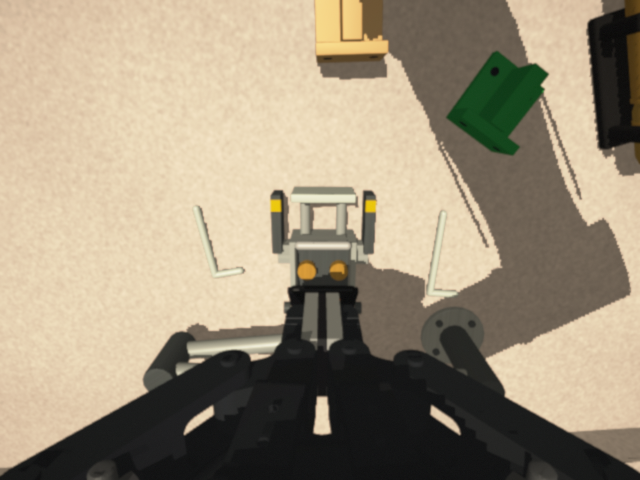

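The wrist view shows the stripes at (276,205) and (370,206), and the foot at (350,30). They agree with the earlier estimate to 2–3 mm. Now I'll press the cover.

play_rows(motion=[[-40,0,20,0,0,0,1],[-63,0,60,0,0,0,1],[-63,0,100,0,0,0,1],[-63,0,140,0,0,0,1],[-63,0,146,0,0,0,1],[-63,0,152,0,0,0,1],[-63,0,158,0,0,0,1],[-63,0,164,0,0,0,1],[-63,0,170,0,0,0,1],[-63,0,175,0,0,0,1],[-63,0,180,0,0,0,1],[-63,0,184,0,0,0,1],[-63,0,187,0,0,0,1],[-63,0,189,0,0,0,1],[-63,0,189,0,0,0,1]])

```text
clock: 3.65
tool_pos: [0.6622, 0.0627, 0.0828]
eef_rot: [-0.0, 0.04, 0.999, -0.0]
wrist_force: [-3.9, 1.0, 7.0]
width: 0.0001
grip_force: 2.9
```

play_rows(motion=[[0,0,1,0,0,0,1],[0,0,2,0,0,0,1],[0,0,3,0,0,0,1],[0,0,4,0,0,0,1],[0,0,5,0,0,0,1],[0,0,5.5,0,0,0,1],[0,0,5.5,0,0,0,1]])

```text
clock: 4.35
tool_pos: [0.6627, 0.0627, 0.077]
eef_rot: [-0.0, 0.04, 0.999, -0.0]
wrist_force: [-2.4, 1.1, 4.9]
width: 0.0001
grip_force: 2.5
```

play_rows(motion=[[0,0,1,0,0,0,1],[0,0,2,0,0,0,1],[0,0,2,0,0,0,1]])

```text
clock: 4.65
tool_pos: [0.6626, 0.0627, 0.0766]
eef_rot: [0.0, 0.04, 0.999, -0.0]
wrist_force: [-8.2, 0.7, 15.4]
width: -0.0002
grip_force: 8.0
```

play_rows(motion=[[0,0,1,0,0,0,1],[0,0,1,0,0,0,1],[0,0,-5,0,0,0,1],[0,0,-20,0,0,0,1],[0,0,-60,0,0,0,1],[30,0,-110,0,0,0,0.5],[70,0,-155,0,0,0,0],[120,0,-195,0,0,0,0],[160,0,-195,0,0,0,0],[160,0,-195,0,0,0,0],[160,0,-195,0,0,0,0]])

```text
clock: 5.75
tool_pos: [0.5019, 0.0757, 0.2725]
eef_rot: [0.002, 0.039, 0.999, 0.001]
wrist_force: [-0.5, 0.2, 0.1]
width: 0.0849
grip_force: 0.0
```

```bash
python3 - <<'E'
from h import *
m=viewer.camera_model("wrist")
s=sensors.read_state();print(s['clock'],s['tool_pos'],s['eef_rot'],s['wrist_force'])
i=viewer.get_image("wrist")[:,:,::-1];cv2.imwrite("pics/w2.png",i)
h=cv2.cvtColor(i,cv2.COLOR_BGR2HSV)
for nm,lo,hi,z in(("yellow",(20,140,100),(32,255,255),.03),("orange",(2,170,80),(14,255,255),.055),("tan",(8,60,60),(24,190,255),.02)):
    k=cv2.inRange(h,lo,hi);_,_,st,c=cv2.connectedComponentsWithStats(k)
    for q,cc in zip(st[1:],c[1:]):
        if 60<q[4]: print(nm,q,cc.round(1),ray(m,cc,z).round(4))
E
```

```text
5.75 [0.50186674 0.0756968  0.27254492] [0.00194602 0.03945591 0.9992186  0.00128053] [-0.52284199  0.15142717  0.10981625]
yellow [273 291  10  11 108] [277.6 295.9] [0.5989 0.0222 0.03  ]
yellow [362 292   9   9  68] [365.7 296.3] [0.6069 0.1144 0.03  ]
orange [306 354  31  19 583] [321.  362.9] [0.6669 0.0624 0.055 ]
tan [     0      0    640    446 144063] [334.2 175.5] [0.4796 0.0906 0.02  ]
tan [182 104  29  20 154] [194.1 114.9] [ 0.413  -0.0353  0.02  ]
tan [199 114  28  32 288] [213.6 130.2] [ 0.4279 -0.0196  0.02  ]
tan [246 118  13  14  73] [252.  123.2] [0.4246 0.0174 0.02  ]
tan [277 119  19  21 134] [286.4 127.2] [0.4308 0.0491 0.02  ]
tan [159 122  20  31 253] [168.8 137.8] [ 0.4314 -0.0629  0.02  ]
tan [226 129  26  25 178] [237.1 141.3] [0.4398 0.001  0.02  ]
tan [129 143  33  26 205] [141.2 157.3] [ 0.4472 -0.093   0.02  ]
tan [240 144  28  24 149] [251.6 153.8] [0.4524 0.0131 0.02  ]
tan [204 148  18  12 104] [213.2 153.1] [ 0.4488 -0.0235  0.02  ]
tan [389 159  21  18  85] [397.1 169.4] [0.4786 0.152  0.02  ]
tan [212 161  18  13  64] [221.1 167.1] [ 0.4626 -0.018
[... 293 characters left out ...]
6  27 290] [395.3 232.6] [0.5427 0.1488 0.02  ]
tan [127 237   9  13  70] [130.9 242.7] [ 0.5314 -0.1229  0.02  ]
tan [161 273  16  14 118] [168.9 279.8] [ 0.5755 -0.0923  0.02  ]
tan [269 273  31  56 413] [284.1 297.1] [0.6057 0.0274 0.02  ]
tan [205 289  28  57 126] [217.6 320.2] [ 0.6277 -0.0486  0.02  ]
tan [311 298  23  12 172] [320.5 303.1] [0.6161 0.066  0.02  ]
tan [ 191  338  118   76 2365] [243.7 394.9] [ 0.7285 -0.0342  0.02  ]
tan [280 425  31   9 123] [298.2 428.2] [0.7826 0.0252 0.02  ]
tan [210 429  44  14 392] [232.9 435.3] [ 0.7868 -0.0559  0.02  ]
tan [ 84 455  49  25 873] [109.3 469.3] [ 0.8274 -0.2204  0.02  ]
tan [511 455  49  25 866] [534.1 469.4] [0.8729 0.3184 0.02  ]
```

View pics/w2.png

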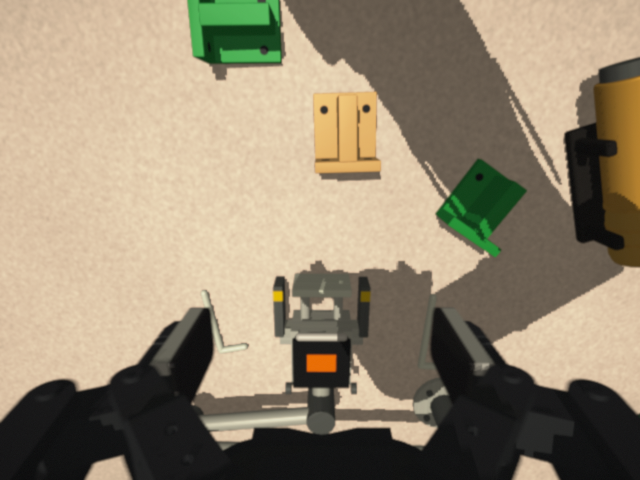

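The cover is shut: it lies flat, with its patch at (321,363). The tan foot is at (347,132), with its flange towards the clip. Next I'll measure the foot.

```bash
python3 - <<'E'
from h import *
m=viewer.camera_model("wrist")
i=cv2.imread("pics/w2.png");h=cv2.cvtColor(i,cv2.COLOR_BGR2HSV)
k=cv2.inRange(h,(8,105,60),(24,255,255))
n,l,st,c=cv2.connectedComponentsWithStats(k)
j=l[150,347] or l[130,330];print(st[j])
pts=np.argwhere(l==j)[:,::-1]
print(cv2.minAreaRect(pts.astype(np.float32)))
q=pts[(pts[:,1]<168)&(pts[:,0]<400)]
for r in (100,110,120,130,140,150,158,162,164,166,168,170,172): 
    x=pts[pts[:,1]==r][:,0]; print(r,x.min(),x.max(),end='; ')
print()
for uv,z in (((314,93.5),.01),((376,92.5),.01),((315.5,162),.045),((380,160.5),.045),((324,110),.01),((366.5,108.5),.01),((347,95),.05)): print(uv,ray(m,uv,z).round(4))
E
```

```text
[ 314   91   67   83 4918]
((346.1291198730469, 132.4130859375), (80.48399353027344, 65.3537368774414), 87.66268920898438)
100 314 375; 110 314 375; 120 314 375; 130 315 375; 140 315 375; 150 315 375; 158 316 376; 162 315 380; 164 315 380; 166 315 380; 168 315 380; 170 315 380; 172 316 363; 
(314, 93.5) [0.4036 0.0772 0.01  ]
(376, 92.5) [0.4074 0.1353 0.01  ]
(315.5, 162) [0.4631 0.074  0.045 ]
(380, 160.5) [0.4665 0.1318 0.045 ]
(324, 110) [0.419  0.0854 0.01  ]
(366.5, 108.5) [0.4209 0.1258 0.01  ]
(347, 95) [0.4093 0.1053 0.05  ]
```

play_rows(motion=[[35,12,50,0,0,-0.018,0],[70,23.5,90,0,0,-0.018,0],[70,23.5,130,0,0,-0.018,0],[70,23.5,160,0,0,-0.018,0],[70,23.5,160,0,0,-0.018,0],[70,23.5,160,0,0,-0.018,0],[70,23.5,160,0,0,-0.018,0]])

```text
clock: 6.5
tool_pos: [0.437, 0.1052, 0.1113]
eef_rot: [0.001, 0.031, 1.0, 0.0]
wrist_force: [-0.6, -0.4, 0.4]
width: 0.0851
grip_force: 0.0
```

```bash
python3 - <<'E'
from h import *
m=viewer.camera_model("wrist")
s=sensors.read_state();print(s['clock'],s['tool_pos'],s['eef_rot'],s['wrist_force'])
i=viewer.get_image("wrist")[:,:,::-1];cv2.imwrite("pics/w3.png",i)
h=cv2.cvtColor(i,cv2.COLOR_BGR2HSV)
for f,g in(((-.035,y),.01) for y in(-.03,.03)): pass
c,s_=np.cos(-.06),np.sin(-.06)
for x,y,z in((-.035,-.03,.01),(-.035,.03,.01),(.025,-.03,.045),(.025,.03,.045),(.035,-.03,.045),(.035,.03,.045),(-.031,-.008,.05),(-.031,.008,.05)):
    print((x,y,z),proj(m,(.440+c*x-s_*y,.1042+s_*x+c*y,z)).round(1))
E
```

```text
6.5 [0.43698815 0.10519834 0.11127484] [9.53762975e-04 3.11588212e-02 9.99513882e-01 4.65899418e-04] [-0.64066424 -0.38269919  0.44401677]
(-0.035, -0.03, 0.01) [269.  198.9]
(-0.035, 0.03, 0.01) [370.4 198.4]
(0.025, -0.03, 0.045) [265.7 318.7]
(0.025, 0.03, 0.045) [374.4 318.2]
(0.035, -0.03, 0.045) [266.6 334.5]
(0.035, 0.03, 0.045) [373.7 334.1]
(-0.031, -0.008, 0.05) [303.3 222.9]
(-0.031, 0.008, 0.05) [335.6 222.8]
```

View pics/w3.png

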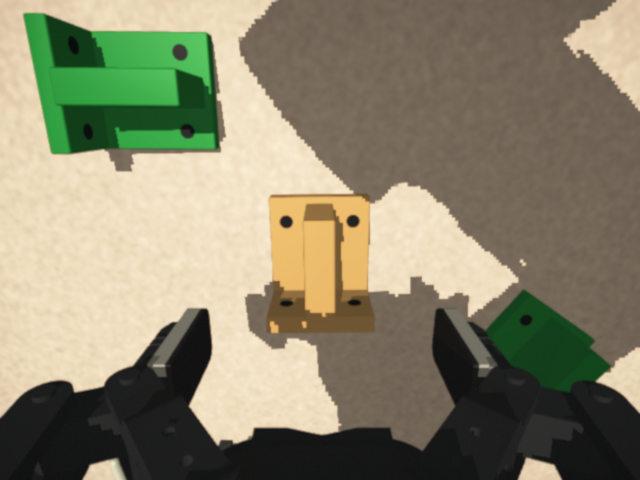

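The close view shows the foot's back corners at (269,196) and (369,196), and its flange at rows 300–331. It is within 2 mm of the estimate, and the green part at (540,340) is clear of the finger. Descending to grip.

play_rows(motion=[[2,0,25,0,0,0,0],[2,0,50,0,0,0,0],[2,0,65,0,0,0,0],[2,0,71,0,0,0,0],[2,0,71,0,0,0,0],[2,0,71,0,0,0,0.4],[2,0,71,0,0,0,0.7],[2,0,71,0,0,0,1],[2,0,71,0,0,0,1],[2,0,71,0,0,0,1],[2,0,71,0,0,0,1],[2,0,71,0,0,0,1]])

```text
clock: 7.75
tool_pos: [0.4335, 0.1048, 0.0393]
eef_rot: [0.0, 0.031, 1.0, 0.0]
wrist_force: [-1.2, 0.2, 5.7]
width: 0.015
grip_force: 59.3
```

play_rows(motion=[[-2,-0.5,-0.5,0,0,0,1],[-7,-1.7,-0.5,0,0,0.002,1],[-15,-3.6,-0.5,0,0,0.004,1],[-23,-5.5,-0.5,0,0,0.006,1],[-31,-7.4,-0.5,0,0,0.008,1],[-39,-9.3,-0.5,0,0,0.01,1],[-47,-11.2,-0.5,0,0,0.012,1],[-55,-13.1,-0.5,0,0,0.014,1],[-63,-15,-0.5,0,0,0.016,1],[-71,-16.9,-0.5,0,0,0.018,1],[-79,-18.8,-0.5,0,0,0.02,1],[-87,-20.7,-0.5,0,0,0.022,1],[-94,-22.4,-0.5,0,0,0.024,1],[-99,-23.5,-0.5,0,0,0.025,1],[-102,-24.2,-0.5,0,0,0.025,1],[-102,-24.2,-0.5,0,0,0.025,1]])

```text
clock: 9.35
tool_pos: [0.5344, 0.0739, 0.0393]
eef_rot: [0.0, 0.044, 0.999, -0.0]
wrist_force: [1.2, -2.7, 1.1]
width: 0.0154
grip_force: 59.1
```

```bash
python3 - <<'E'
from h import *
s=sensors.read_state();print(s['clock'],s['tool_pos'],s['eef_rot'],s['wrist_force'])
a=[]
for n in("wrist","top"):
    m=viewer.camera_model(n)
    i=viewer.get_image(n)[:,:,::-1].copy();cv2.imwrite(f"pics/x_{n}.png",i);a.append(i)
    h=cv2.cvtColor(i,cv2.COLOR_BGR2HSV);k=cv2.inRange(h,(20,140,80),(32,255,255));_,_,st,c=cv2.connectedComponentsWithStats(k)
    for q,cc in zip(st[1:],c[1:]):
        if 12<q[4]<400: print(n,q,cc.round(1),ray(m,cc,.03).round(4))
b=cv2.resize(a[1][150:270,225:345],(320,320),interpolation=cv2.INTER_CUBIC)
w=a[0][180:480,140:500];w=cv2.resize(w,(480,400))
o=np.zeros((400,800,3),np.uint8);o[:400,:480]=w;o[:320,480:]=b;cv2.imwrite("pics/c2.png",o)
E
```

```text
9.35 [0.53437399 0.07393028 0.03928894] [ 3.29944545e-04  4.36503795e-02  9.99046813e-01 -2.42286851e-05] [ 1.22829013 -2.71778237  1.06023953]
wrist [204 455  10   9  49] [207.4 458.4] [0.5947 0.0183 0.03  ]
wrist [433 456   7   6  28] [436.4 458.3] [0.6036 0.1184 0.03  ]
top [304 206   5   5  20] [305.9 208. ] [0.5975 0.021  0.03  ]
```

View pics/c2.png

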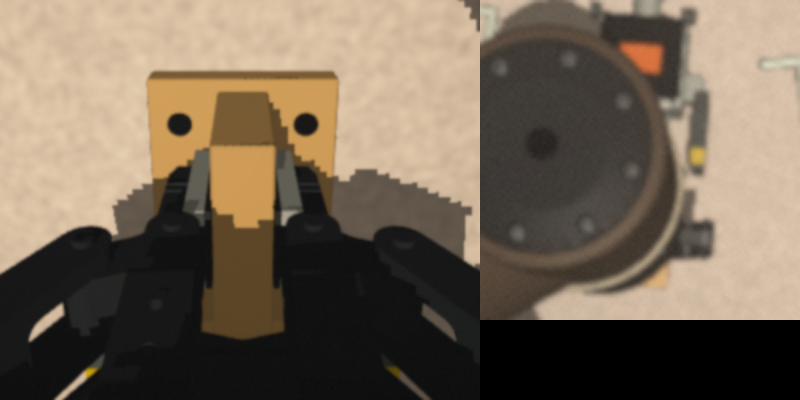

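The foot is square in the grip, with its rib centred at about column 322, between stripe glints at 207 and 436. Now advancing onto the pad.

play_rows(motion=[[-2,0,0,0,0,0,1],[-4,0,0,0,0,0,1],[-6,0,0,0,0,0,1],[-8,0,0,0,0,0,1],[-10,0,0,0,0,0,1],[-10,0,0,0,0,0,1],[-10,0,0,0,0,0,1]])

```text
clock: 10.15
tool_pos: [0.5433, 0.0732, 0.0393]
eef_rot: [-0.0, 0.044, 0.999, -0.0]
wrist_force: [-3.0, -0.2, 4.3]
width: 0.0153
grip_force: 59.3
```

play_rows(motion=[[-1,0,0,0,0,0,1],[-2,0,0,0,0,0,1],[-3,0,0,0,0,0,1],[-4,0,0,0,0,0,1],[-5,0,0,0,0,0,1],[-6,0,0,0,0,0,1],[-7,0,0,0,0,0,1],[-8,0,0,0,0,0,1],[-8,0,0,0,0,0,1]])

```text
clock: 11.05
tool_pos: [0.5505, 0.0724, 0.0393]
eef_rot: [-0.001, 0.044, 0.999, -0.0]
wrist_force: [-6.1, 1.2, 6.7]
width: 0.0151
grip_force: 59.9
```

play_rows(motion=[[-1,0,0,0,0,0,1],[-2,0,0,0,0,0,1],[-3,0,0,0,0,0,1],[-4,0,0,0,0,0,1],[-4,0,0,0,0,0,1],[-4,0,0,0,0,0,1]])

```text
clock: 11.65
tool_pos: [0.5536, 0.0721, 0.0393]
eef_rot: [-0.001, 0.044, 0.999, -0.0]
wrist_force: [-11.0, 1.7, 11.6]
width: 0.0151
grip_force: 60.4
```

play_rows(motion=[[-0.5,0,-0.2,0,0,0,1],[-1,0,-0.4,0,0,0,1],[-1.5,0,-0.5,0,0,0,1],[-2,0,-0.5,0,0,0,1],[-2,0,-0.5,0,0,0,1],[-2,0,-0.5,0,0,0,1]])

```text
clock: 12.25
tool_pos: [0.5553, 0.0719, 0.0394]
eef_rot: [-0.002, 0.044, 0.999, -0.0]
wrist_force: [-10.9, 3.0, 6.6]
width: 0.0156
grip_force: 59.9
```

```bash
python3 - <<'E'
from h import *
s=sensors.read_state();print(s['clock'],s['tool_pos'],s['eef_rot'],s['wrist_force'],s['wrist_torque'])
i=viewer.get_image("scene")[:,:,::-1];cv2.imwrite("pics/c3.png",cv2.resize(i[195:315,285:415],(650,600),interpolation=cv2.INTER_CUBIC))
E
```

```text
12.25 [0.5552706  0.07189298 0.0393845 ] [-1.77328835e-03  4.37436819e-02  9.99041141e-01 -3.78600405e-04] [-10.88952394   2.9783996    6.61456665] [1.15369737 3.52563999 0.13257787]
```

View pics/c3.png

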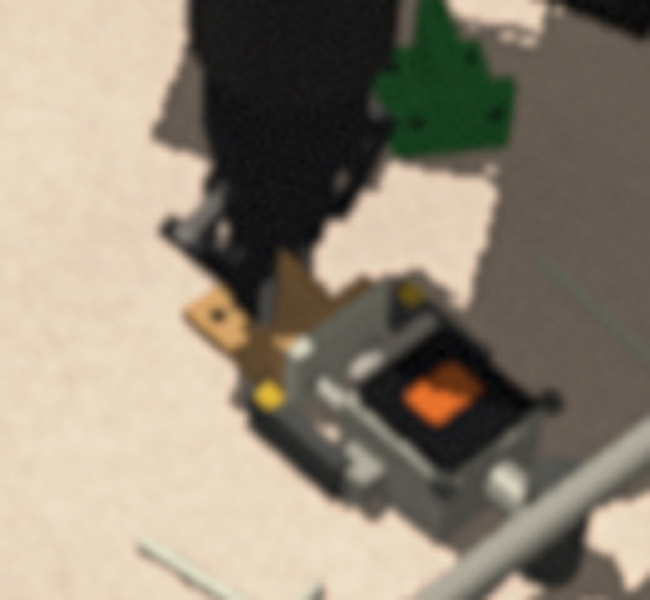

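play_rows(motion=[[-0.5,0,-0.2,0,0,0,1],[-1,0,-0.4,0,0,0,1],[-1.5,0,-0.6,0,0,0,1],[-2,0,-0.7,0,0,0,1],[-2.5,0,-0.8,0,0,0,1],[-3,0,-0.9,0,0,0,1],[-3.5,0,-1,0,0,0,1],[-4,0,-1,0,0,0,1],[-4.5,0,-1,0,0,0,1],[-4.5,0,-1,0,0,0,1],[-4.5,0,-1,0,0,0,1]])

```text
clock: 13.4
tool_pos: [0.5592, 0.0715, 0.0395]
eef_rot: [-0.002, 0.044, 0.999, -0.0]
wrist_force: [-8.7, 4.3, 1.0]
width: 0.0153
grip_force: 58.9
```

play_rows(motion=[[-0.5,0,0,0,0,0,1],[-1,0,0,0,0,0,1],[-1.5,0,0,0,0,0,1],[-1.8,0,0,0,0,0,1],[-1.8,0,0,0,0,0,1],[-1.8,0,0,0,0,0,1]])

```text
clock: 14.0
tool_pos: [0.5606, 0.0713, 0.0395]
eef_rot: [-0.003, 0.044, 0.999, -0.001]
wrist_force: [-10.2, 3.4, 1.8]
width: 0.0151
grip_force: 59.0
```

```bash
python3 - <<'E'
from h import *
s=sensors.read_state();print(s['clock'],s['tool_pos'],s['eef_rot'],s['wrist_force'])
a=[]
for n in("scene","wrist"):
    m=viewer.camera_model(n);i=viewer.get_image(n)[:,:,::-1].copy();a.append(i)
    # predicted pixels of rail-top stripe centre / pad top edge at pad=0.0085,.0143,.020 (clip frame by wrist and by top/scene estimate)
    for o in((.5886,.0695),(.5862,.0690)):
        X=lambda x,y,z:(o[0]+.9962*x+.087*y,o[1]-.087*x+.9962*y,z)
        print(n,[proj(m,X(x,-.03,.046)).round(1) for x in(.0085,.0143,.02)],proj(m,X(.0143,-.046,.03)).round(1))
b=cv2.resize(a[0][235:305,310:390],(480,420),interpolation=cv2.INTER_CUBIC)
w=cv2.resize(a[1][180:480,180:460],(320,343))
o=np.zeros((420,800,3),np.uint8);o[:,:480]=b;o[:343,480:]=w;cv2.imwrite("pics/c4.png",o)
E
```

```text
14.0 [0.56063654 0.07132981 0.03949512] [-2.67737606e-03  4.39192318e-02  9.99031362e-01 -5.19644282e-04] [-10.18333431   3.38883174   1.8384001 ]
scene [array([343.1, 265.8]), array([344.9, 267.3]), array([346.6, 268.8])] [339.5 275.2]
scene [array([342.2, 265.4]), array([343.9, 266.9]), array([345.7, 268.4])] [338.6 274.8]
wrist [array([243.6, 435.4]), array([244.5, 447.6]), array([245.5, 459.3])] [213.9 416.6]
wrist [array([241.3, 430.4]), array([242.3, 442.7]), array([243.2, 454.5])] [211.8 412. ]
```

View pics/c4.png

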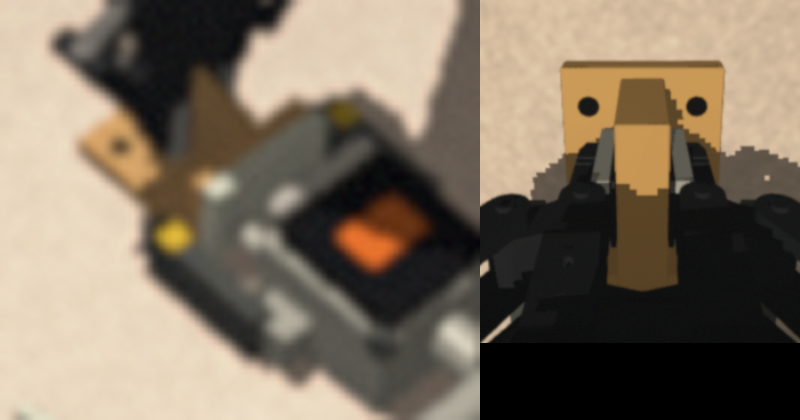

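The foot's flange is flat on the pad with the face at about the middle of the stripe (338,274). The push is about 10 N. Holding.

play_rows(motion=[[-0.4,0,0,0,0,0,1],[-0.4,0,0,0,0,0,1],[-0.4,0,0,0,0,0,1],[-0.4,0,0,0,0,0,1],[-0.4,0,0,0,0,0,1],[-0.4,0,0,0,0,0,1],[-0.4,0,0,0,0,0,1],[-0.4,0,0,0,0,0,1],[-0.4,0,0,0,0,0,1],[-0.4,0,0,0,0,0,1],[-0.4,0,0,0,0,0,1],[-0.4,0,0,0,0,0,1],[-0.4,0,0,0,0,0,1],[-0.4,0,0,0,0,0,1],[-0.4,0,0,0,0,0,1],[-0.4,0,0,0,0,0,1],[-0.4,0,0,0,0,0,1],[-0.4,0,0,0,0,0,1],[-0.4,0,0,0,0,0,1],[-0.4,0,0,0,0,0,1]])

```text
clock: 16.1
tool_pos: [0.5609, 0.0713, 0.0395]
eef_rot: [-0.003, 0.044, 0.999, -0.001]
wrist_force: [-11.4, 4.7, 1.8]
width: 0.0154
grip_force: 59.1
```

play_rows(motion=[[0,0,0,0,0,0,1],[0,0,0,0,0,0,1],[0,0,0,0,0,0,1],[0,0,0,0,0,0,1],[0,0,0,0,0,0,1],[0,0,0,0,0,0,1],[0,0,0,0,0,0,1],[0,0,0,0,0,0,1],[0,0,0,0,0,0,1],[0,0,0,0,0,0,1],[0,0,0,0,0,0,1],[0,0,0,0,0,0,1],[0,0,0,0,0,0,1],[0,0,0,0,0,0,1],[0,0,0,0,0,0,1],[0,0,0,0,0,0,1],[0,0,0,0,0,0,1],[0,0,0,0,0,0,1],[0,0,0,0,0,0,1],[0,0,0,0,0,0,1]])

```text
clock: 18.1
tool_pos: [0.561, 0.0713, 0.0395]
eef_rot: [-0.003, 0.044, 0.999, -0.001]
wrist_force: [-11.0, 5.4, 2.1]
width: 0.0152
grip_force: 59.1
```

play_rows(motion=[[0,0,0,0,0,0,1],[0,0,0,0,0,0,1],[0,0,0,0,0,0,1],[0,0,0,0,0,0,1],[0,0,0,0,0,0,1],[0,0,0,0,0,0,1],[0,0,0,0,0,0,1],[0,0,0,0,0,0,1],[0,0,0,0,0,0,1],[0,0,0,0,0,0,1]])

```text
clock: 19.1
tool_pos: [0.561, 0.0713, 0.0395]
eef_rot: [-0.003, 0.044, 0.999, -0.001]
wrist_force: [-10.6, 4.8, 2.4]
width: 0.0153
grip_force: 59.1
```

```bash
python3 -c "
from rig import manip
print(manip.finish_job())"
```

```text
the job is handed in; nothing more can be done
None
```

I shut the cover (it stayed flat after I backed off) and held the foot square on the pad with about 10–11 N for just over five seconds, then handed in still holding. The pad looked near the middle of the stripes, but its depth was estimated from force and camera views, not read directly. There was also an unexplained sideways force of 4–5 N during the hold, and the judge returned no verdict.

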